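# Back off the knurled glass-retaining ring of a microscope light base

### The arm

A 7-joint arm with a two-finger parallel gripper is mounted at the origin on a cart in front of the work surface, level with it; the furniture and walls round the work are solid. World frame = base frame: x ahead of the robot, y to its left, z up, the work surface at z = 0. Lengths are in mm, angles in rad, forces in N, time in s.
With the tool pointing down it reaches from about 350 to 900 mm from the base axis. Payload 7.2 kg.
Tool frame: the origin (TCP) lies midway between the tips of the shut fingers; the grasp point (between the pads) lies 19 mm behind it; z points along the fingers, y is the line along which they close (so a half turn about z gives the same grasp; the last joint's range is limited). The gripper opens to 88 mm and grips with 3 to 60 N. Pads are 20 mm wide; open, the fingers measure 115 mm over their backs; the gripper's body (75 mm by 178 mm) begins 61 mm behind the grasp point.
Start: joints at [-1.245, 0.411, -0.013, 1.596, 0.006, 1.134, -0.082], TCP at [239.822, 577.161, 222.653] pointing down, gripper open.
Joint ranges: [-2.95, 2.95], [-0.29, 1.99], [-1.47, 1.44], [0.14, 2.54], [-1.03, 4.17], [0.13, 1.85], [-2.86, 2.86]. Speed limits (rad/s): [2.39, 2.39, 3.01, 3.01, 3.14, 3.14, 3.14].

### API

Orientations are given as a unit quaternion [w, x, y, z].
In Python, from workcell import manip gives the robot as it stands.
- The arm moves only by the shell command python3 -m pendant 'ROWS' [OPENING] [FORCE]. ROWS is JSON, a list of rows, each an object with "delta_pos": the shift along the tool's x, y, z in m, a list of three; "angular": the turn, a rotation vector about the tool's x, y, z in rad, a list of three. In form: [{"delta_pos": [tx, ty, tz], "angular": [rx, ry, rz]}, ...]. A call has 1 to 12 rows; each row shifts and turns the commanded pose from where the row before left it, along the tool's axes as they then stand; what a row does not reach is not made up. A row lasts 1/8 s, in which the tool goes at most 62.5 mm and 10.7 degrees, less where a joint would pass 70% of its speed; a pose out of reach is approached as far as the arm can. A call with a gripper value outside its range is refused whole. OPENING is the opening, from 0 (shut) to 1 (fully open), set as the call begins (- or left out, the last holds). The fingers move at their own pace and stop on an object; FORCE is the grip in N (left out, the last holds). Time passes only in rows, so rows that do not move let the fingers close. It gives the time, the measured TCP pose, the force, the opening and the grip force at its end, in the units of the state.
- manip.get_obs(): the state, without advancing time (a new reading comes with each control period).
- manip.grab_frame(name): name is "scene" or "top"; returns a dict with "img" (384x512x3 uint8, red, green, blue), "range_z" (384x512 float32, mm along the optical axis (not along the pixel's ray), 0 where there is no reading), "camera_matrix" (3x3 intrinsics, pixels), "dist" ([k1, k2, p1, p2, k3] as OpenCV has them; the pictures are not rectified), "R" (3x3) and "t" (3): a world point X has camera coordinates R X + t. Camera axes: x right, y down, z forward; pixel columns grow to the right and rows downward; lengths in mm; the calibration is good to about 2 mm. A picture is of the moment at which its call begins.
- manip.sign_off(): hands the job in; it is judged then, once.
The state is a dict: "time": time; "q": joint angles; "joint_velocities": joint speeds; "joint_efforts": joint torques, N m; "ee_pos": TCP position; "ee_rot": TCP orientation; "contact_force": force on the tool from outside, world axes, zero at the start; "wrist_torque": the same for the moment, N m; "gripper_width": finger opening in mm; "grip_force": force on a finger pad.
Only numpy, scipy, OpenCV 4.12 (cv2) and the standard library are available. Lean on these libraries where they do the work, as an engineer would, in place of code of your own. Each camera call takes 0.05 s, during which the arm holds its last target. There are 200 camera calls.

### The job

Loosen the knurled ring that holds the white glass on the round light base: with a fingertip pressed against the outside of its rim, roll it anticlockwise (seen from above) until its white index mark first comes round to the arrowhead on the base, then count two more full turns and stop with the mark lined up with the arrowhead again. Pick nothing up, keep off the white glass, leave the bottle, the carton of swabs and the magnifier where they stand, and finish with the hand clear.

Things in the scene. Friction and masses are not known exactly. Their poses are not given: they have to be found in the camera images.
- light_base: Round white light base of a stereo microscope, 144 mm across and 45 mm high, fixed on the desk mat, whose top is at z = 5 mm; its flat top shoulder is 45 mm above its underside. Origin: centre of its underside, z up. The flat black arrowhead on the shoulder and a small dead dimmer dial on its side (sticks out to 79 mm from the axis, at 12 to 34 mm height) are both at its own -x.
- ring (a joint): Turn of the dark steel knurled ring about the base's upright axis, rad, growing anticlockwise seen from above, not wrapped. 0 = index mark at the arrowhead for the first time, then again at 2 pi and, as wanted, at 4 pi = 12.57. Starts between -3.0 and -0.7. It does not rise as it turns. Drag 0.06 N m (1.3 N at the rim); it stays where it is left. Stops (-4, 31) lie outside this job.
- ring_center (a point): Point on the ring's axis at mid-height of its knurled rim, 57 mm above the base's underside (heights below are from there too). The rim is an upright cylinder 96 mm across, from 46 to 65 mm height; a 93 mm lip on top of it reaches 68 mm. The space beside the rim above the 45 mm shoulder is free all the way round.
- ring_mark (a point): Middle of the white index mark on the ring's top lip, 44 mm from the axis, 68 mm above the base's underside; the mark is 8 mm wide and runs down the rim too.
- pointer (a point): Tip of the flat black arrowhead on the base's shoulder, 51 mm from the ring's axis, 46 mm above the base's underside.
- glass: White opal glass disc inside the ring, 78 mm across, its top 66.5 mm above the base's underside (1.5 mm below the lip). Not to be touched. Origin: centre of its underside.
- bottle: White bottle, 33 mm across and 66 mm high, loose, upright on the mat, 12 to 14 cm to the left of the ring's axis. Origin: centre of its underside.
- swabs: Open carton of cotton swabs, 68 x 95 x 49 mm, loose, on the desk beyond the mat, 11 cm or more from the ring's axis. Origin: centre of its underside, long side along its y.
- lens: Round hand magnifier with a black handle lying flat, 40 x 87 x 12 mm, loose, on the desk to the right of the mat, 12 cm or more from the ring's axis. Origin: centre of its underside, long side along its y.
Not all that is in view belongs to the job. Of the things that look like the light_base, the larger one is meant.

How it is judged:
By the outcome, as a careful person would: the job done as asked, in the order asked, and still so for the second after the job is handed in, with the robot touching nothing.
It also fails if it takes over 54 s, if anything falls off the work surface, if the arm or the gripper's body presses on something with over 40 N, if the wrist force passes 120 N, or if a joint passes its speed limit or range.

## Working session

There is one attempt and no reset: what is moved stays moved. The work goes in short steps, Python scripts to look and compute and a shell command to move; the robot and the scene stay as the last step left them, time stands still between calls to the robot, and variables do not carry over. Pictures are saved under pics/ and viewed, at most 10 in all, crops included, and the job is handed in when it is done.

```bash
mkdir -p pics; ls
python3 - <<'E'
from workcell import manip
import cv2,numpy as np
o=manip.get_obs(); print({k:np.round(v,3).tolist() for k,v in o.items()})
for n in("scene","top"):
    f=manip.grab_frame(n); cv2.imwrite(f"pics/{n}0.png",f["img"][:,:,::-1]); np.savez(f"{n}0.npz",**f)
    print(n,f["camera_matrix"].tolist(),f["dist"],f["R"].round(3).tolist(),f["t"])
E
```

```text
pics
{'time': 0.0, 'q': [-1.245, 0.412, -0.013, 1.597, 0.006, 1.134, -0.082], 'joint_velocities': [-0.001, 0.002, 0.001, -0.001, -0.001, -0.0, 0.001], 'joint_efforts': [0.0, -58.795, 0.642, -29.109, -0.054, 0.018, 0.0], 'ee_pos': [239.659, 576.678, 221.82], 'ee_rot': [-0.0, 0.196, 0.981, -0.001], 'contact_force': [0.601, -0.357, -0.131], 'wrist_torque': [-0.005, -0.011, 0.022], 'grip_force': 0.0, 'gripper_width': 87.775}
scene [[423.65856254682416, 0.0, 251.3218670137585], [0.0, 423.65856254682416, 190.2064012447307], [0.0, 0.0, 1.0]] [0.00927102 0.         0.         0.         0.        ] [[-0.896, -0.443, 0.005], [-0.204, 0.402, -0.893], [0.394, -0.801, -0.451]] [ 512.80648607   89.32962434 1073.63944997]
top [[402.82158525832904, 0.0, 256.1470414386393], [0.0, 402.82158525832904, 194.8434732924648], [0.0, 0.0, 1.0]] [-0.0843949  0.         0.         0.         0.       ] [[0.027, -0.999, 0.019], [-0.996, -0.029, -0.09], [0.09, -0.017, -0.996]] [138.22707229 509.95845661 951.02946189]
```

View pics/scene0.png

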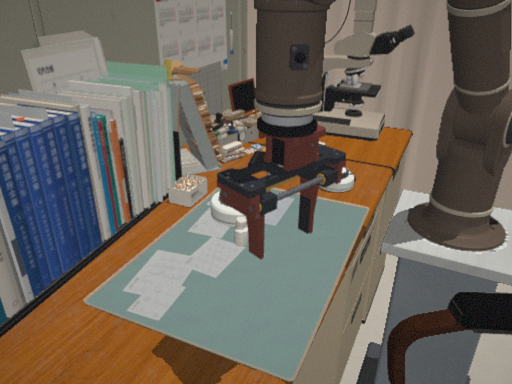

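View pics/top0.png

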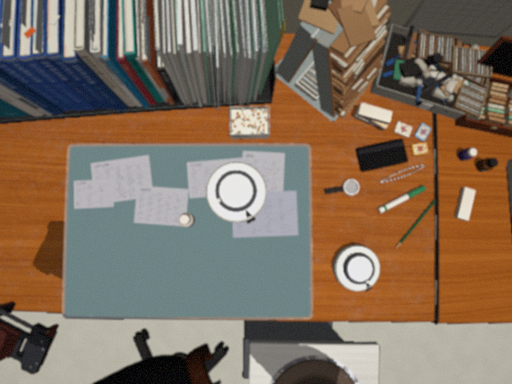

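The top view shows the larger light base at about (236,192), with its arrowhead near (250,217). The bottle is at (187,220), the swabs at (249,121), the magnifier at (345,187), and the decoy at (357,267). The arm is off at lower left. Next I'll zoom in and measure.

```bash
cat > h.py <<'E'
import numpy as np,cv2
def load(n): return dict(np.load(n))
def cloud(f):
    h,w=f["range_z"].shape; uv=np.indices((h,w))[::-1].reshape(2,-1).T.astype(float)
    n=cv2.undistortPoints(uv[:,None],f["camera_matrix"],f["dist"])[:,0]
    c=np.c_[n,np.ones(len(n))]*f["range_z"].reshape(-1,1)
    return ((c-f["t"])@f["R"]).reshape(h,w,3)
def at_z(f,uv,z):
    n=cv2.undistortPoints(np.array(uv,float).reshape(-1,1,2),f["camera_matrix"],f["dist"])[:,0]
    d=np.c_[n,np.ones(len(n))]@f["R"]; o=-f["R"].T@f["t"]
    return o+d*((z-o[2])/d[:,2])[:,None]
def proj(f,X): return cv2.projectPoints(np.array(X,float).reshape(-1,1,3),cv2.Rodrigues(f["R"])[0],f["t"],f["camera_matrix"],f["dist"])[0][:,0]
def circ(P):
    s=np.linalg.lstsq(np.c_[2*P,np.ones(len(P))],(P**2).sum(1),rcond=None)[0]
    return s[:2],np.sqrt(s[2]+s[:2]@s[:2])
E
python3 - <<'E'
from h import *
f=load("top0.npz");P=cloud(f)
for (u,v) in [(236,190),(236,215),(236,170),(187,220),(249,121),(350,187),(100,280),(330,300),(357,267)]: print(u,v,P[v,u].round(1))
c=P[235-75:235,195:280].reshape(-1,3)
for lo,hi in[(40,60),(60,85)]:
    m=c[(c[:,2]>lo)&(c[:,2]<hi)]; (x,y),r=cv2.minEnclosingCircle(m[:,:2].astype(np.float32)); print(lo,len(m),x,y,r,np.median(m[:,2]))
g=f["img"][150:235,195:280,::-1]; cv2.imwrite("pics/crop1.png",cv2.resize(g,(595,595),interpolation=cv2.INTER_CUBIC))
s=load("scene0.npz");print(proj(s,[[450,45,62]]))
E
```

```text
236 190 [511.1 199.8  71.6]
236 215 [454.7 198.7  50.8]
236 170 [557.1 201.3  73.3]
187 220 [439.3 309.3  71. ]
249 121 [682.8 175.   39.6]
350 187 [533.5 -79.9   6.4]
100 280 [288.1 527.3   2.5]
330 300 [255.1 -35.5  -1.7]
357 267 [340.7 -87.8  47.6]
40 1518 511.59576416015625 200.30526733398438 71.82271575927734 48.96896079410205
60 1345 511.5928955078125 200.43263244628906 48.22265625 70.94803748451689
[[283.36801031 176.08310604]]
```

View pics/crop1.png

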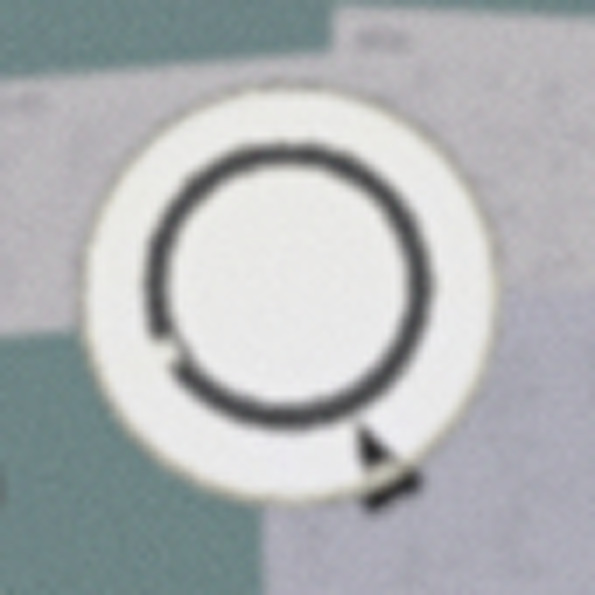

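The crop shows the mark as a gap in the dark ring at about (167,350). The arrow tip is at about (363,428), so the mark is about 1.2 rad behind (clockwise of) the arrow. I'll refine these angles and work out the first move.

```bash
cat >> h.py <<'E'
C=np.array([511.6,200.3])
def ringpts(r,z,c=None,n=720):
    a=np.arange(n)*2*np.pi/n; c=C if c is None else c
    return a,np.c_[c[0]+r*np.cos(a),c[1]+r*np.sin(a),np.full(n,z)]
def prof(f,rs,z,c=None):
    g=f["img"].astype(np.float32).mean(2); out=[]
    for r in rs:
        a,X=ringpts(r,z,c); uv=proj(f,X).astype(np.float32)
        out.append(cv2.remap(g,uv[:,:1],uv[:,1:],cv2.INTER_LINEAR)[:,0])
    return a,np.mean(out,0)
def blob(a,p,sign):  # circular centroid of main bright/dark peak
    q=sign*(p-np.median(p)); k=int(np.argmax(cv2.blur(q[None].astype(np.float32),(9,1),borderType=cv2.BORDER_WRAP if 0 else cv2.BORDER_REFLECT)))
    q=np.roll(q,len(q)//2-k); s=slice(len(q)//2-24,len(q)//2+25); w=np.clip(q[s]-0.25*q[len(q)//2],0,None)
    return (a[k]+(w*np.arange(-24,25)).sum()/w.sum()*2*np.pi/len(q)+np.pi)%(2*np.pi)-np.pi, q[len(q)//2]
E
python3 - <<'E'
from h import *
for n in("top","scene"):
    f=load(n+"0.npz"); print(n,"cam",(-f["R"].T@f["t"]).round())
    P=cloud(f).reshape(-1,3); 
    m=P[(np.hypot(*(P[:,:2]-C).T)<80)&(P[:,2]>64)&(P[:,2]<80)]; (x,y),r=cv2.minEnclosingCircle(m[:,:2].astype(np.float32)); print("ring",x,y,r,np.median(m[:,2]))
    print(" mark",blob(*prof(f,[42.5,44,45.5],73),1)," arrow",blob(*prof(f,[54,57,60,63],50.5),-1))
    if n=="top": print(" max heights: region",P[(abs(P[:,0]-512)<170)&(abs(P[:,1]-200)<170)][:,2].max()); 
f=load("top0.npz"); print(at_z(f,[195+363/7-.5,150+428/7-.5],51)-[*C,0], at_z(f,[195+167/7-.5,150+350/7-.5],73)-[*C,0])
E
```

```text
top cam [418. 169. 990.]
ring 511.5928955078125 200.43263244628906 48.22265625 70.97150204303058
 mark (np.float64(2.1292563281794923), np.float32(94.28223))  arrow (np.float64(-2.6513558310895515), np.float32(146.83469))
 max heights: region 990.2029107312115
scene cam [  55. 1052.  561.]
ring 544.7164916992188 231.87591552734375 10.363537788391113 68.81327770923971
 mark (np.float64(-2.0328256572680816), np.float32(37.461365))  arrow (np.float64(-0.9633859136669614), np.float32(19.057167))
[[-46.05832036 -25.44440016  51.        ]] [[-23.57515299  39.02616095  73.        ]]
```

```bash
python3 -m pendant '[{"delta_pos":[0,0,0],"angular":[0,0,-0.132]},{"delta_pos":[0,0,0],"angular":[0,0,-0.132]},{"delta_pos":[0,0,0],"angular":[0,0,-0.131]},{"delta_pos":[-0.034,-0.036,0.009],"angular":[0,0,0]},{"delta_pos":[-0.034,-0.036,0.009],"angular":[0,0,0]},{"delta_pos":[-0.034,-0.036,0.009],"angular":[0,0,0]},{"delta_pos":[-0.034,-0.036,0.009],"angular":[0,0,0]},{"delta_pos":[-0.034,-0.036,0.009],"angular":[0,0,0]},{"delta_pos":[-0.034,-0.036,0.009],"angular":[0,0,0]},{"delta_pos":[-0.034,-0.036,0.009],"angular":[0,0,0]},{"delta_pos":[-0.034,-0.036,0.009],"angular":[0,0,0]},{"delta_pos":[0,0,0],"angular":[0,0,0]}]' 0 30
python3 - <<'E'
from h import *
from workcell import manip
for n in("scene","top"):
    f=manip.grab_frame(n); cv2.imwrite(f"pics/{n}1.png",f["img"][:,:,::-1]); np.savez(n+"1.npz",**f)
f=load("scene1.npz"); u,v=proj(f,[[512,230,80]])[0].astype(int); cv2.imwrite("pics/crop2.png",cv2.resize(f["img"][v-70:v+50,u-80:u+80,::-1],(800,600),interpolation=cv2.INTER_CUBIC)); print(u,v)
print({k:np.round(x,3).tolist() for k,x in manip.get_obs().items()})
E
```

```text
time: 1.6
ee_pos: [514.6, 284.7, 149.5]
ee_rot: [-0.0, 0.003, 1.0, -0.001]
contact_force: [-0.3, -0.4, 1.3]
gripper_width: 0.1
grip_force: 0.0
232 192
{'time': 1.7, 'q': [-0.617, 0.419, 0.028, 1.77, -0.014, 0.953, 0.987], 'joint_velocities': [-0.029, -0.01, -0.024, -0.001, -0.001, 0.0, -0.001], 'joint_efforts': [2.047, -55.889, 2.647, -26.042, 0.189, 0.065, 0.076], 'ee_pos': [511.929, 289.275, 150.2], 'ee_rot': [-0.001, -0.0, 1.0, -0.0], 'contact_force': [0.264, 0.908, -0.304], 'wrist_torque': [0.046, -0.019, 0.002], 'grip_force': 0.0, 'gripper_width': 0.412}
```

View pics/crop2.png

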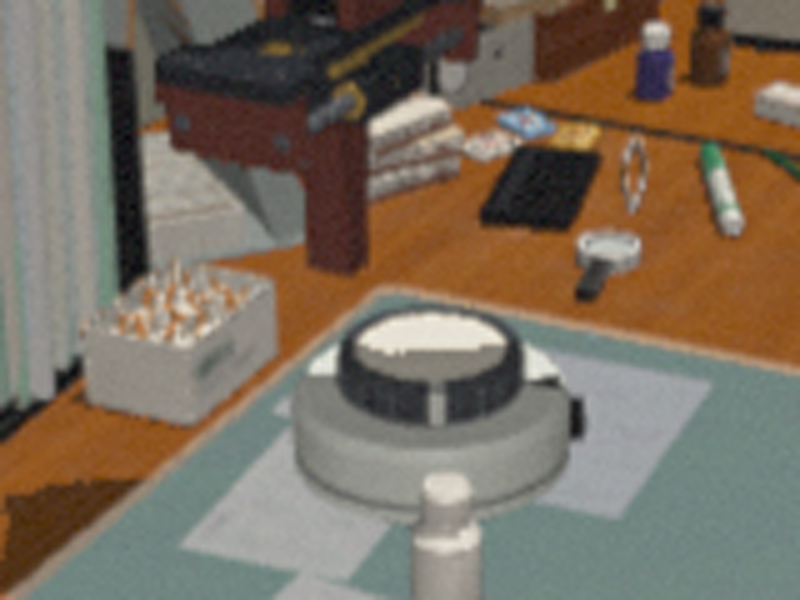

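The scene view shows the shut fingers at (340,270), clear of everything. The ring's mark is on the rim at (437,400), with the bottle in front of it. I'll descend beside the rim on its +y side.

```bash
python3 -m pendant '[{"delta_pos":[-0.008,0,0.046],"angular":[0,0,0]},{"delta_pos":[0,0,0.046],"angular":[0,0,0]},{"delta_pos":[0,-0.019,0],"angular":[0,0,0]},{"delta_pos":[0,-0.002,0],"angular":[0,0,0]},{"delta_pos":[0,0,0],"angular":[0,0,0]},{"delta_pos":[0,0,0],"angular":[0,0,0]}]'
python3 -m pendant '[{"delta_pos":[0,-0.003,0],"angular":[0,0,0]},{"delta_pos":[0,0,0],"angular":[0,0,0]}]'
python3 -m pendant '[{"delta_pos":[0,-0.003,0],"angular":[0,0,0]},{"delta_pos":[0,0,0],"angular":[0,0,0]}]'
```

```text
time: 2.45
ee_pos: [520.9, 269.4, 60.3]
ee_rot: [0.001, -0.001, 1.0, 0.001]
contact_force: [0.2, -0.1, -0.5]
gripper_width: 0.2
grip_force: 0.0
time: 2.7
ee_pos: [520.3, 265.3, 58.9]
ee_rot: [0.0, -0.0, 1.0, 0.0]
contact_force: [0.4, -0.8, -1.0]
gripper_width: 0.6
grip_force: 0.0
time: 2.95
ee_pos: [520.2, 262.1, 58.6]
ee_rot: [-0.0, -0.0, 1.0, -0.0]
contact_force: [0.3, 0.6, 0.1]
gripper_width: 0.6
grip_force: 0.0
```

```bash
for i in 1 2 3; do python3 -m pendant '[{"delta_pos":[0,-0.002,0],"angular":[0,0,0]},{"delta_pos":[0,0,0],"angular":[0,0,0]}]' | egrep 'time|ee_pos|contact'; done
```

```text
time: 3.2
ee_pos: [520.2, 260.3, 58.6]
contact_force: [-0.3, 0.4, -0.4]
time: 3.45
ee_pos: [520.2, 258.6, 58.7]
contact_force: [0.2, 1.1, 0.4]
time: 3.7
ee_pos: [520.1, 258.5, 58.7]
contact_force: [0.3, 5.7, -2.9]
```

Contact came at y≈258.6, so the tip half-thickness is about 10.3 mm and the stiffness is roughly 3 N/mm. Next I'll roll along the +y face and round the first quarter, then check for slip.

```bash
cat > look.py <<'E'
import sys; from h import *
from workcell import manip
for n in("scene","top"):
    f=manip.grab_frame(n); np.savez(f"{n}_{sys.argv[1]}.npz",**f)
    for nm,rs,z in (("lip",[42.5,44,45.5],73),("rim",[48.2],60)):
        a,p=prof(f,rs,z)
        if n=="top" and nm=="rim": continue
        b=blob(a,p,1); print(n,nm,"mark %.3f peak %.0f  ring mod 2pi %.3f"%(*b,(b[0]+2.645)%(2*np.pi)))
o=manip.get_obs(); print(round(o["time"],2),o["ee_pos"].round(1) if hasattr(o["ee_pos"],"round") else o["ee_pos"],o["contact_force"])
E
python3 -m pendant '[{"delta_pos":[0.009,-0.001,0],"angular":[0,0,0]},{"delta_pos":[0.0095,-0.001,0],"angular":[0,0,0]},{"delta_pos":[0.0114,-0.0015,0],"angular":[0,0,0]},{"delta_pos":[0.0106,-0.0044,0],"angular":[0,0,0]},{"delta_pos":[0.0091,-0.007,0],"angular":[0,0,0]},{"delta_pos":[0.007,-0.0091,0],"angular":[0,0,0]},{"delta_pos":[0.0044,-0.0106,0],"angular":[0,0,0]},{"delta_pos":[0.0015,-0.0114,0],"angular":[0,0,0]},{"delta_pos":[0,0,0],"angular":[0,0,0]}]' | egrep 'time|ee_pos|contact'; python3 look.py a
python3 -c "
from h import *
t=load('top_a.npz')['img'][150:235,195:280,::-1];s=load('scene_a.npz')['img'];f=load('scene_a.npz');u,v=232,205
s=s[v-40:v+45,u-42:u+43,::-1]
cv2.imwrite('pics/a.png',cv2.resize(np.hstack([t,s]),(800,400),interpolation=cv2.INTER_CUBIC))"
```

```text
time: 4.82
ee_pos: [452.2, 209.2, 58.1]
contact_force: [-16.4, -0.4, 12.2]
scene lip mark -0.478 peak 48  ring mod 2pi 2.167
scene rim mark -1.091 peak 160  ring mod 2pi 1.554
top lip mark -0.889 peak 62  ring mod 2pi 1.756
4.92 [452.2 209.4  58.1] [-16.81149653  -0.6929874   13.69079866]
```

View pics/a.png

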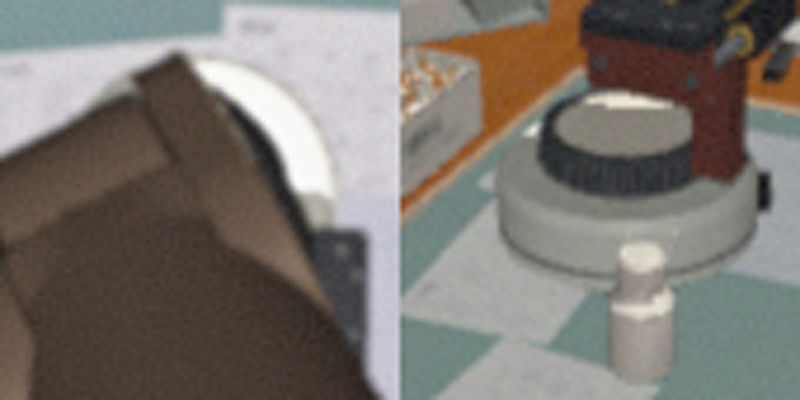

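The left half of that picture has the arm hiding most of the ring. The right half shows the finger on the rim's near-robot side, at (715,150), with the mark turned out of sight. The grip looks good, so I'll carry on round the −x face, the next quarter and the −y face.

```bash
python3 -m pendant '[{"delta_pos":[0.0005,-0.0103,-0.001],"angular":[0,0,0]},{"delta_pos":[0.0005,-0.0103,0],"angular":[0,0,0]},{"delta_pos":[-0.0015,-0.0114,0],"angular":[0,0,0]},{"delta_pos":[-0.0044,-0.0106,0],"angular":[0,0,0]},{"delta_pos":[-0.007,-0.0091,0],"angular":[0,0,0]},{"delta_pos":[-0.0091,-0.007,0],"angular":[0,0,0]},{"delta_pos":[-0.0106,-0.0044,0],"angular":[0,0,0]},{"delta_pos":[-0.0114,-0.0015,0],"angular":[0,0,0]},{"delta_pos":[-0.010,0,0],"angular":[0,0,0]},{"delta_pos":[-0.010,0,0],"angular":[0,0,0]},{"delta_pos":[0,0,0],"angular":[0,0,0]}]' | egrep 'time|ee_pos|contact'; python3 look.py b
python3 -c "
from h import *
f=load('scene_b.npz');u,v=232,205
cv2.imwrite('pics/b.png',cv2.resize(np.hstack([load('top_b.npz')['img'][150:235,195:280,::-1],f['img'][v-40:v+45,u-42:u+43,::-1]]),(800,400),interpolation=cv2.INTER_CUBIC))"
```

```text
time: 6.3
ee_pos: [523.2, 144.5, 59.7]
contact_force: [1.4, -6.9, -3.3]
scene lip mark 2.050 peak 39  ring mod 2pi 4.695
scene rim mark -0.286 peak 106  ring mod 2pi 2.359
top lip mark 2.077 peak 24  ring mod 2pi 4.722
6.4 [522.9 144.5  59.7] [ 1.89246299 -6.26267082 -3.23677702]
```

View pics/b.png

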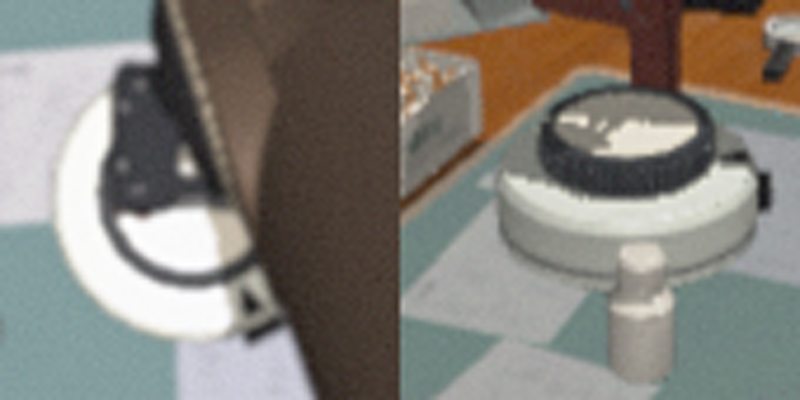

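In the right half the finger is at the far −y side, (655,60). The mark should be round on +x, hidden from both cameras. One more quarter should bring it into the scene camera's view.

```bash
python3 -m pendant '[{"delta_pos":[-0.0114,0.0025,0],"angular":[0,0,0]},{"delta_pos":[-0.0106,0.0049,0],"angular":[0,0,0]},{"delta_pos":[-0.0091,0.007,0],"angular":[0,0,0]},{"delta_pos":[-0.007,0.0091,0],"angular":[0,0,0]},{"delta_pos":[-0.0044,0.0106,0],"angular":[0,0,0]},{"delta_pos":[-0.0015,0.0114,0],"angular":[0,0,0]},{"delta_pos":[0,0,0],"angular":[0,0,0]}]' | egrep 'time|ee_pos|contact'; python3 look.py c
python3 -c "
from h import *
f=load('scene_c.npz');u,v=232,205
cv2.imwrite('pics/c.png',cv2.resize(np.hstack([load('top_c.npz')['img'][150:235,195:280,::-1],f['img'][v-40:v+45,u-42:u+43,::-1]]),(800,400),interpolation=cv2.INTER_CUBIC))"
```

```text
time: 7.28
ee_pos: [570.2, 193.5, 60.7]
contact_force: [9.9, 0.6, -8.1]
scene lip mark 1.996 peak 100  ring mod 2pi 4.641
scene rim mark 1.999 peak 76  ring mod 2pi 4.644
top lip mark 2.021 peak 160  ring mod 2pi 4.666
7.38 [570.2 193.1  60.7] [ 9.70721068  1.11353542 -6.1632315 ]
```

View pics/c.png

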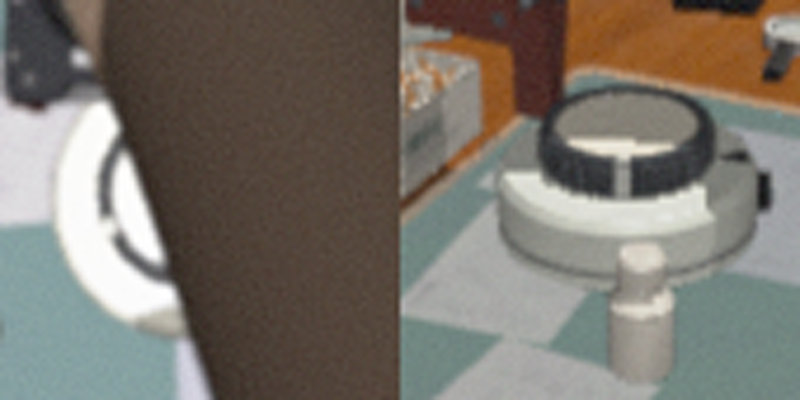

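Both cameras agree: the mark is at about 2.01 rad (white notch at (622,175) in the scene half, (108,228) in the top half). The ring is therefore at +4.65 rad, with 7.92 rad to go. That is a little under one more lap of the finger.

```bash
python3 -m pendant '[{"delta_pos":[0,0.0095,0.001],"angular":[0,0,0]},{"delta_pos":[0,0.0095,0],"angular":[0,0,0]},{"delta_pos":[0.0015,0.0114,0],"angular":[0,0,0]},{"delta_pos":[0.0044,0.0106,0],"angular":[0,0,0]},{"delta_pos":[0.007,0.0091,0],"angular":[0,0,0]},{"delta_pos":[0.0091,0.007,0],"angular":[0,0,0]},{"delta_pos":[0.0106,0.0044,0],"angular":[0,0,0]},{"delta_pos":[0.0114,0.0015,0],"angular":[0,0,0]},{"delta_pos":[0.010,0,0],"angular":[0,0,0]},{"delta_pos":[0.010,0,0],"angular":[0,0,0]},{"delta_pos":[0,0,0],"angular":[0,0,0]}]' | egrep 'time|ee_pos|contact'; python3 look.py d
```

```text
time: 8.75
ee_pos: [501.1, 258.3, 59.7]
contact_force: [-0.7, 6.2, 0.7]
scene lip mark -1.699 peak 103  ring mod 2pi 0.946
scene rim mark -1.460 peak 166  ring mod 2pi 1.185
top lip mark -1.753 peak 167  ring mod 2pi 0.892
8.85 [501.4 258.4  59.7] [-1.58802837  4.68762978  1.16888352]
```

```bash
python3 -m pendant '[{"delta_pos":[0.0114,-0.0025,0],"angular":[0,0,0]},{"delta_pos":[0.0106,-0.0044,0],"angular":[0,0,0]},{"delta_pos":[0.0091,-0.007,0],"angular":[0,0,0]},{"delta_pos":[0.007,-0.0091,0],"angular":[0,0,0]},{"delta_pos":[0.0044,-0.0106,0],"angular":[0,0,0]},{"delta_pos":[0.002,-0.0114,0],"angular":[0,0,0]},{"delta_pos":[0.0005,-0.0095,0],"angular":[0,0,0]},{"delta_pos":[0,-0.0095,0],"angular":[0,0,0]},{"delta_pos":[-0.0015,-0.0114,0],"angular":[0,0,0]},{"delta_pos":[-0.0044,-0.0106,0],"angular":[0,0,0]},{"delta_pos":[-0.007,-0.0088,0],"angular":[0,0,0]},{"delta_pos":[-0.0091,-0.0067,0],"angular":[0,0,0]}]' | egrep 'time|ee_pos|contact'
python3 -m pendant '[{"delta_pos":[-0.0106,-0.0041,0],"angular":[0,0,0]},{"delta_pos":[-0.0114,-0.0012,0],"angular":[0,0,0]},{"delta_pos":[-0.010,0,0],"angular":[0,0,0]},{"delta_pos":[-0.010,0,0],"angular":[0,0,0]},{"delta_pos":[0,0,0],"angular":[0,0,0]}]' | egrep 'time|ee_pos|contact'; python3 look.py e
```

```text
time: 10.35
ee_pos: [476.3, 151.4, 58.2]
contact_force: [-4.0, -4.9, 0.8]
time: 10.98
ee_pos: [521.1, 144.5, 58.2]
contact_force: [1.6, -10.5, -3.4]
scene lip mark 2.876 peak 92  ring mod 2pi 5.521
scene rim mark -0.255 peak 94  ring mod 2pi 2.390
top lip mark 2.873 peak 137  ring mod 2pi 5.518
11.07 [520.8 144.5  58.2] [ 1.33272309 -9.70722713 -4.24367697]
```

Both cameras give the mark at 2.875 rad, i.e. ring = 11.80, further round than nominal. I'll check that by eye.

```bash
python3 -c "
from h import *
f=load('scene_e.npz');u,v=232,205
A=[]
for k in 'de':
    A.append(np.hstack([load(f'top_{k}.npz')['img'][150:235,195:280,::-1],load(f'scene_{k}.npz')['img'][v-40:v+45,u-42:u+43,::-1]]))
cv2.imwrite('pics/e.png',cv2.resize(np.vstack(A),(600,600),interpolation=cv2.INTER_CUBIC))"
```

```text
(no output)
```

View pics/e.png

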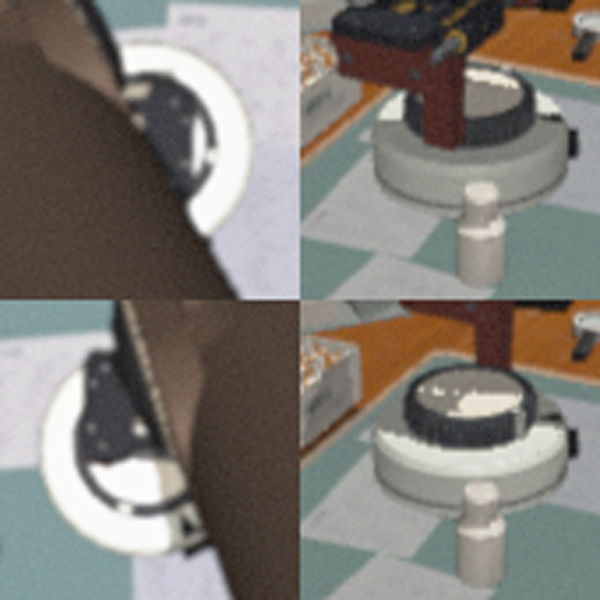

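Both marks are real: (123,507) in the top view and (520,420) in the scene view. The ring is at 11.80, with 0.77 rad left. I'll finish in small steps.

```bash
python3 -m pendant '[{"delta_pos":[-0.0114,0.0018,0],"angular":[0,0,0]},{"delta_pos":[-0.0106,0.0044,0],"angular":[0,0,0]},{"delta_pos":[0,0,0],"angular":[0,0,0]},{"delta_pos":[0,0,0],"angular":[0,0,0]}]' | egrep 'time|ee_pos|contact'; python3 look.py f
```

```text
time: 11.58
ee_pos: [544.5, 150.7, 58.4]
contact_force: [6.4, -8.8, -6.5]
scene lip mark 2.030 peak 36  ring mod 2pi 4.675
scene rim mark -0.367 peak 73  ring mod 2pi 2.278
top lip mark -2.650 peak 72  ring mod 2pi 6.278
11.68 [544.4 150.7  58.4] [ 6.51034371 -9.11280854 -6.90061363]
```

The top view reads the mark at −2.65, but the arm may be partly hiding it. I'll back the hand off radially, lift, and move clear for a clean look.

```bash
python3 -m pendant '[{"delta_pos":[-0.006,-0.0105,0],"angular":[0,0,0]},{"delta_pos":[-0.006,-0.0105,0],"angular":[0,0,0]},{"delta_pos":[0,0,-0.045],"angular":[0,0,0]},{"delta_pos":[0,0,-0.045],"angular":[0,0,0]},{"delta_pos":[0,-0.05,0],"angular":[0,0,0]},{"delta_pos":[0,-0.05,0],"angular":[0,0,0]},{"delta_pos":[0,-0.05,0],"angular":[0,0,0]},{"delta_pos":[0,-0.05,0],"angular":[0,0,0]},{"delta_pos":[0,0,0],"angular":[0,0,0]},{"delta_pos":[0,0,0],"angular":[0,0,0]}]' | egrep 'time|ee_pos|contact'; python3 look.py g
python3 -c "
from h import *
u,v=232,205
f=load('top_g.npz');print('arrow',blob(*prof(f,[54,57,60,63],50.5),-1))
A=np.hstack([f['img'][150:235,195:280,::-1],load('scene_g.npz')['img'][v-40:v+45,u-42:u+43,::-1]])
cv2.imwrite('pics/g.png',cv2.resize(A,(800,400),interpolation=cv2.INTER_CUBIC))"
```

```text
time: 12.92
ee_pos: [554.5, -66.6, 148.8]
contact_force: [-0.5, 0.1, 0.3]
scene lip mark -2.605 peak 69  ring mod 2pi 0.040
scene rim mark -1.371 peak 119  ring mod 2pi 1.274
top lip mark -2.650 peak 109  ring mod 2pi 6.278
13.03 [554.4 -65.5 148.7] [ 0.03068425 -0.89186564  0.67460659]
arrow (np.float64(-2.6518240260484207), np.float32(149.79553))
```

View pics/g.png

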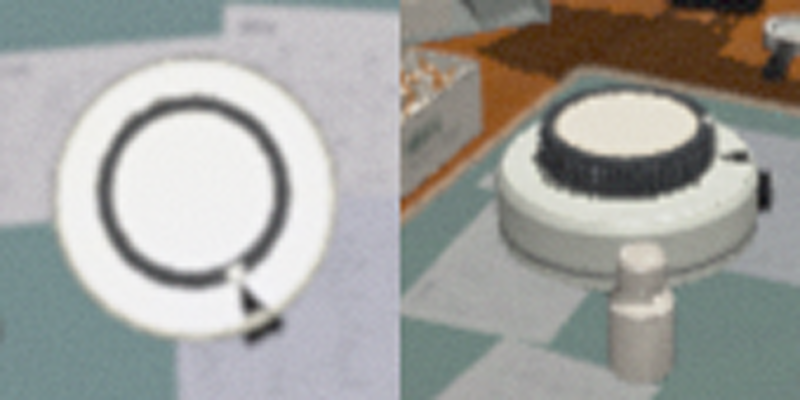

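The mark is on the arrowhead (−2.650 against −2.652 rad), visible at (237,272) in the top half. The intermediate readings (4.65, 7.18, 11.80) make this the third pass, i.e. 4π. The hand is clear and the bottle hasn't moved in the pictures, so I'm handing it in.

```bash
python3 -c "
from workcell import manip
print(manip.sign_off())"
```

```text
the job is handed in; nothing more can be done
None
```

The ring is loosened: its mark came round to the arrowhead, made two more full turns and now sits on the arrowhead again to within 0.01 rad, and the job was handed in at about 13 s with the hand clear and nothing else touched.

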